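# Hang the counter's front module on the two sprung hooks of the service stand

### The arm

A 6-joint arm with a two-finger parallel gripper is mounted at the origin on the work surface. World frame = base frame: x ahead of the robot, y to its left, z up, the work surface at z = 0. Lengths are in m, angles in rad, forces in N, time in s.
With the tool pointing down it reaches from about 0.2 to 0.875 m from the base axis. Payload 3.4 kg.
Tool frame: the origin (TCP) lies midway between the tips of the shut fingers; the grasp point (between the pads) lies 19 mm behind it; z points along the fingers, y is the line along which they close (so a half turn about z gives the same grasp; the last joint's range is limited). The gripper opens to 94 mm and grips with 3 to 60 N. Pads are 16 mm wide; open, the fingers measure 119 mm over their backs; the gripper's body (75 mm by 177 mm) begins 78 mm behind the grasp point.
Start: joints at [1.171, 0.276, 1.505, -0, 1.361, -0.121], TCP at [0.158, 0.553, 0.176] pointing down, gripper open.
Joint ranges: [-2.89, 2.89], [-0.75, 2.08], [0.22, 2.7], [-1.18, 4.32], [0.11, 2.71], [-2.7, 2.7]. Speed limits (rad/s): [2.57, 2.57, 3.14, 3.14, 3.14, 3.14].

### API

Orientations are given as a unit quaternion [w, x, y, z].
In Python, from bench import arm gives the robot as it stands.
- The arm moves only by the tool drive_tool, never from a script. Its argument "commands" is one flat list of numbers, 5 for each row, row after row: the opening, from -1 (shut) to 1 (fully open), so that 0 is half open, then the shift along the world's x, y, z in mm, then the turn about the world's z in rad. A call has 1 to 10 rows; each row shifts and turns the commanded pose from where the row before left it; what a row does not reach is not made up. A row lasts 1/10 s, in which the tool goes at most 50 mm and 8.59 degrees, less where a joint would pass 70% of its speed; a pose out of reach is approached as far as the arm can. A call with a gripper value outside its range is refused whole. The fingers move at their own pace and stop on an object; "force" is the grip in N (left out, the last holds). Time passes only in rows, so rows that do not move let the fingers close. It gives the time, the measured TCP pose, the force, the opening and the grip force at its end, in the units of the state.
- arm.read_state(): the state, without advancing time (a new reading comes with each control period).
- arm.snapshot(name): name is "scene" or "top" or "wrist"; returns (picture, depth): 400x640x3 uint8, red, green, blue; 400x640 float32, m along the optical axis (not along the pixel's ray), 0 where there is no reading.
- arm.get_calibration(name): a dict with "fov_y" (degrees; the focal length in pixels is half the picture's height over the tangent of half this angle, whatever the lens; pixels are square), "cx", "cy" (the principal point, pixels), "distortion" ([k1, k2, p1, p2, k3] as OpenCV has them; the pictures are not rectified), "world_from_camera" (4x4, takes a point from camera to world coordinates). Camera axes: x right, y down, z forward; pixel columns grow to the right and rows downward; lengths in m; the calibration is good to about 2 mm. A picture is of the moment at which its call begins: read the wrist's pose just before it. get_calibration takes no time and is no camera call; for the wrist camera it gives the pose at the moment of the call.
- arm.job_done(): hands the job in; it is judged then, once.
Trained networks look in the newest picture that a camera, given by its name, has taken for a name from the list of things; names that differ only in an ending like _2 or _b are one class to them, and where a whole thing is asked for, a point or a joint stands for the part that bears it (a point fixed in the world has none). Each returns a list of dicts, best first, with "p" (0 to 1); they miss things now and then, are a little off and sometimes report something else, mostly with a low value. They report only what shows in the picture. A call takes as long as a camera call.
- arm.masks_of(camera, target): "pixels" (400x640 bool, what is visible of it) and "extent" ([left, top, right, bottom] in pixels, round what is visible of it).
- arm.place_of(camera, target): "xy" ([column, row] in pixels: a listed point, or the origin of a listed thing).
The state is a dict: "time_s": time; "joints": joint angles; "qd": joint speeds; "tau": joint torques, N m; "eef_pos": TCP position; "tool_rot": TCP orientation; "wrist_force": force on the tool from outside, world axes, zero at the start; "torque": the same for the moment, N m; "opening": opening from 0.0 (shut) to 1.0 (fully open); "grip_force": force on a finger pad.
Only numpy, scipy, OpenCV 4.12 (cv2) and the standard library are available. Lean on these libraries where they do the work, as an engineer would, in place of code of your own. Each camera call takes 0.05 s, during which the arm holds its last target. There are 200 camera calls.

### The job

Lift the frequency counter's front module by its top handle and hang it on the service stand by its two side pins, one in each blue spring hook, with the display towards the stand's yellow stripe. The hooks are clamped at unequal, unmeasured heights, so feel for them and tilt the module to suit: while still holding it, lean gently on the handle with about 10 N and keep that up for a second with both hooks sharing the load, never more than 15 N on either hook. Then let go, leaving it hanging still from both hooks, and leave the other bench items alone.

Things in the scene. Friction and masses are not known exactly. Their poses are not given: they have to be found in the camera images.
- panel: counter front module standing upright: grey body 44 deep (x), 210 wide (y), 80 mm high; display and buttons on its +x face, which starts away from the robot, turned at most 0.35 rad. 0.5 kg within 20 %, centre of mass about 45 mm up. Origin: centre of the underside; x from back to display, z up. An 8 mm steel pin sticks out of each end, from y = 105 to 142 and -105 to -142 mm, at x = 0, z = 70.
- handle (a point): middle of the module's black handle bar, 12 thick (x), 110 long (y), 12 mm high, 114 mm above the module's underside; on legs at y = +-50 mm, 28 mm free below the bar. Axes as the module's.
- pin_L (a point): on the axis of the module's +y pin, at module (0, 131, 70) mm, 11 mm short of the pin's end
- pin_R (a point): on the axis of the module's -y pin, at module (0, -131, 70) mm, 11 mm short of the pin's end
- stand: fixed aluminium stand: base plate 110 (x), 370 (y), 10 mm high, a yellow stripe along its far (+x) edge, a post with a hook at each end. Origin: centre of the underside, on the bench; x towards the stripe, z up; turned at most 0.3 rad from the robot's axes. The module hangs with its centre over the stand's centre and its axes along the stand's, pin_L in post_L's hook.
- post_L: stand's +y post, 24 mm square, 175 mm high, origin at stand (0, 165, 0) mm, axes as the stand's. It carries, as parts of it, a black collar 30 mm square, a spring and a blue hook reaching inward: a trough open above, stand y = 120 to 150 mm, centred on x = 0, 12 mm wide inside at the floor, about 24 at the mouth, lips about 28 mm above the floor.
- post_R: stand's -y post, mirror image of post_L: origin at stand (0, -165, 0) mm, hook from stand y = -120 to -150 mm, its own collar height
- mid_L (a point): nominal, fixed point at post_L, stand (0, 135, 119) mm: axis of a pin resting in the unloaded hook if the collar were clamped at mid-height. The collar is clamped anywhere up to 14 mm above or below that; this is not measured, and differs between the posts. The hook yields straight down on its spring, 1 mm per 6 N, to a stop at 6 mm.
- mid_R (a point): the same nominal point at post_R, stand (0, -135, 119) mm; the real hook is up to 14 mm higher or lower, unmeasured; same spring
- bottle: clear plastic bottle with an orange cap, 72 mm in diameter, 210 mm high, standing; origin at the centre of its foot; bystander
- cartridge: red and white grease cartridge, 54 mm in diameter, 230 mm high, standing; origin at the centre of its foot; bystander
- spool: pink solder spool, 58 mm in diameter, 40 mm high, standing; origin at the centre of its foot; bystander
- charger: black battery charger, 95 x 60 x 28 mm; origin at the centre of its underside; bystander

How it is judged:
On the way, in this order (a step that is already met when the one before it is completed fails the run):
1. the module is lifted clear of the bench (height (world z) of panel above 0.03 m), for 0.2 s.
2. the held module is pressed into both hooks at once, more than 4.5 N on each, for 0.4 s (contact force between panel and post_L above 4.5 N and contact force between panel and post_R above 4.5 N and contact force between the fingers and panel above 0.5 N and x of pin_L in the frame of post_L between -0.009 and 0.009 m and z of pin_L in the frame of post_L between 0.095 and 0.14 m and x of pin_R in the frame of post_R between -0.009 and 0.009 m and z of pin_R in the frame of post_R between 0.095 and 0.14 m), for 0.4 s.
At the end, for the whole second after the job is handed in: the module hangs at rest and released, each pin in its own hook (pin within 9 mm of the post's mid-plane, 95 to 140 mm above the bench, pin_L at post_L and pin_R at post_R), each hook carrying more than 0.8 N, and the module within 0.2 rad of upright (x of pin_L in the frame of post_L between -0.009 and 0.009 m and z of pin_L in the frame of post_L between 0.095 and 0.14 m and x of pin_R in the frame of post_R between -0.009 and 0.009 m and z of pin_R in the frame of post_R between 0.095 and 0.14 m and contact force between panel and post_L above 0.8 N and contact force between panel and post_R above 0.8 N and angle between panel's own z axis and vertical below 0.2 rad and linear speed of panel below 0.02 m/s and angular speed of panel below 0.15 rad/s and contact force between the fingers and panel below 0.1 N); the robot touches nothing.
It fails at once if more than 15 N on the left hook or post (contact force between panel and post_L above 15 N).
It fails at once if more than 15 N on the right hook or post (contact force between panel and post_R above 15 N).
It fails at once if the bottle, cartridge, spool or charger is moved more than 30 mm (distance of any of bottle, cartridge, spool, charger from where it was at the start of the episode above 0.03 m).
It also fails if it takes over 61 s, if anything falls off the work surface, if the arm or the gripper's body presses on something with over 40 N, if the wrist force passes 120 N, or if a joint passes its speed limit or range.

## Working session

There is one attempt and no reset: what is moved stays moved. The work goes in short steps, Python scripts to look and compute and a tool call to move; the robot and the scene stay as the last step left them, time stands still between calls to the robot, and variables do not carry over. Pictures are saved under pics/ and viewed, at most 10 in all, crops included, and the job is handed in when it is done.

Besides the shell and the picture viewer there is one more tool, called after ">>>" as name(argument=value, ...) on one line, values as JSON. drive_tool: Moves the arm, as the interface text tells. Its arguments: {"type":"object","properties":{"commands":{"type":"array"},"force":{"type":"number"}},"required":["commands"]}

```bash
mkdir -p pics; ls
cat > h.py <<'E'
import numpy as np, cv2
from bench import arm
def snap(c,name=None):
    p,d=arm.snapshot(c)
    if name: cv2.imwrite(f'pics/{name}.png',p[:,:,::-1])
    return p,d,arm.get_calibration(c)
def ray(k,uv):
    f=200/np.tan(np.radians(k['fov_y'])/2)
    K=np.array([[f,0,k['cx']],[0,f,k['cy']],[0,0,1.]])
    return cv2.undistortPoints(np.array(uv,float).reshape(-1,1,2),K,np.array(k['distortion'],float)).reshape(-1,2)
def world(k,uv,z):  # depth z along axis
    n=ray(k,uv); z=np.atleast_1d(z)
    P=np.c_[n*z[:,None],z]; T=np.array(k['world_from_camera'])
    return P@T[:3,:3].T+T[:3,3]
def atz(k,uv,h):
    n=ray(k,uv); T=np.array(k['world_from_camera'])
    D=np.c_[n,np.ones(len(n))]@T[:3,:3].T
    return T[:3,3]+D*((h-T[2,3])/D[:,2])[:,None]
def cloud(k,d,m):
    v,u=np.nonzero(m&(d>0)); return world(k,np.c_[u,v],d[v,u])
E
python3 - <<'E'
from h import *
s=arm.read_state(); print(s)
for c in ['scene','top']:
    p,d,k=snap(c,c+'1')
    for t in ['panel','handle','pin_L','pin_R','stand','post_L','post_R','bottle','cartridge','spool','charger']:
        hs={'panel':0,'handle':.114,'pin_L':.07,'pin_R':.07}.get(t,0)
        for r in arm.place_of(c,t)[:2]:
            print(c,t,round(r['p'],2),np.round(r['xy']),atz(k,r['xy'],hs).round(3))
print(arm.read_state()['time_s'])
E
```

```text
pics
{'time_s': 0.0, 'joints': array([ 1.17102435e+00,  2.76581481e-01,  1.50613865e+00, -9.89569521e-06,
        1.36072922e+00, -1.21001088e-01]), 'qd': array([ 0.00104031,  0.00151308, -0.0005941 ,  0.00046711,  0.00072201,
        0.00017759]), 'tau': array([-2.74222541e-03, -4.04598176e+01, -2.37215906e+01,  6.99477922e-02,
        3.45321035e-02, -1.40454995e-04]), 'eef_pos': array([0.1579816 , 0.55219953, 0.17501034]), 'tool_rot': array([-2.34332090e-04,  1.38933460e-01,  9.90301283e-01, -8.98300022e-04]), 'wrist_force': array([-0.15182621,  0.10270045, -0.55399594]), 'torque': array([-0.01904947, -0.03190167,  0.00192695]), 'grip_force': 0.0, 'opening': 0.9993859315495602}
scene panel 0.9 [392. 206.] [[0.494 0.232 0.   ]]
scene panel 0.54 [294. 148.] [[ 0.362 -0.174  0.   ]]
scene handle 0.69 [399. 186.] [[0.504 0.238 0.114]]
scene pin_L 0.67 [433. 213.] [[0.532 0.36  0.07 ]]
scene pin_R 0.71 [360. 176.] [[0.468 0.106 0.07 ]]
scene pin_R 0.36 [392. 208.] [[0.56  0.238 0.07 ]]
scene stand 0.82 [260. 169.] [[ 0.499 -0.244  0.   ]]
scene stand 0.67 [335. 256.] [[0.742 0.118 0.  
[... 457 characters left out ...]
0.476 -0.118  0.114]]
top pin_L 0.63 [196. 224.] [[0.538 0.381 0.07 ]]
top pin_R 0.91 [288. 248.] [[0.467 0.107 0.07 ]]
top pin_R 0.27 [362. 245.] [[ 0.475 -0.109  0.07 ]]
top stand 0.86 [403. 240.] [[ 0.494 -0.244  0.   ]]
top stand 0.68 [456. 231.] [[ 0.521 -0.413  0.   ]]
top post_L 0.59 [350. 242.] [[ 0.486 -0.08   0.   ]]
top post_R 0.82 [456. 230.] [[ 0.521 -0.412  0.   ]]
top bottle 0.97 [331. 155.] [[ 0.764 -0.024  0.   ]]
top bottle 0.52 [453. 233.] [[ 0.514 -0.401  0.   ]]
top cartridge 0.63 [289. 164.] [[0.737 0.112 0.   ]]
top spool 0.56 [242. 166.] [[0.728 0.263 0.   ]]
top charger 0.9 [371. 161.] [[ 0.743 -0.151  0.   ]]
top charger 0.74 [454. 231.] [[ 0.518 -0.405  0.   ]]
1.2
```

View pics/scene1.png

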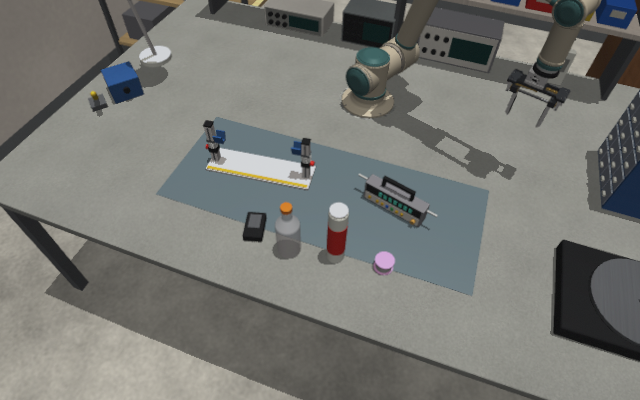

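View pics/top1.png

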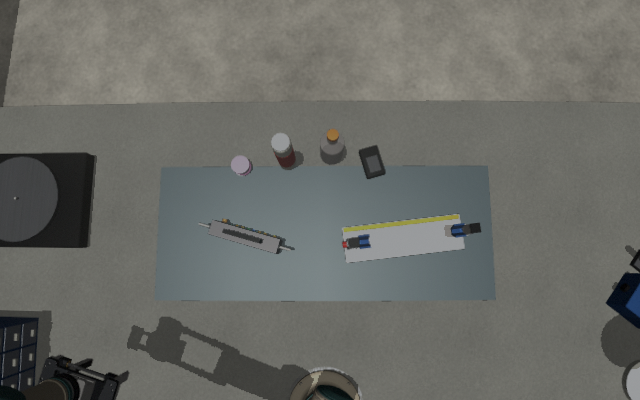

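The scene view shows the module near (395,195) with its display on the far side, and the stand at (260,170) with the yellow stripe on the far side. In the top view the module runs from (200,224) to (292,249) and the stand's hooks are at (357,242) and (460,229). The networks agree with both pictures, so I'll move above the module.

>>> drive_tool(commands=[1,35,-32,8,-0.147,1,35,-32,8,-0.147,1,35,-32,8,-0.147,1,35,-32,8,-0.147,1,35,-32,8,-0.147,1,35,-32,8,-0.147,1,35,-32,8,-0.147,1,35,-32,8,-0.147,1,35,-32,8,-0.147,1,31,-29,8,-0.147], force=25)

```text
time_s: 2.2
eef_pos: [0.5058, 0.234, 0.2563]
tool_rot: [0.0, 0.769, 0.639, 0.0]
wrist_force: [-0.4, 0.5, 0.4]
opening: 0.997
grip_force: 0.0
```

Run:
```python
from h import *
s=arm.read_state(); print(s['time_s'],s['eef_pos'],s['tool_rot'],s['joints'])
p,d,k=snap('wrist','w1')
for t,h in [('handle',.114),('pin_L',.07),('pin_R',.07)]:
    for r in arm.place_of('wrist',t)[:2]:
        print(t,round(r['p'],2),np.round(r['xy']),atz(k,r['xy'],h).round(4))
m=np.ones(d.shape,bool); P=cloud(k,d,m)
b=P[(P[:,2]>.11)&(P[:,2]<.13)]; print('bar',len(b))
if len(b)>20: print(cv2.minAreaRect((b[:,:2]*1000).astype(np.float32)), b.mean(0), b[:,2].max())
```

```text
2.2 [0.50579865 0.23403744 0.25634188] [1.87174186e-04 7.69366359e-01 6.38807709e-01 2.86038120e-04] [ 3.08624196e-01  2.14604585e-01  1.39281554e+00 -1.32643069e-04
  1.53350183e+00  4.93530203e-01]
handle 0.85 [318. 188.] [[0.5101 0.2247 0.114 ]]
pin_L 0.64 [325.  62.] [[0.5453 0.3587 0.07  ]]
pin_R 0.61 [309. 276.] [[0.4744 0.1026 0.07  ]]
pin_R 0.39 [489. 217.] [[0.7173 0.1373 0.07  ]]
bar 1579
((635.8116455078125, 189.12628173828125), (110.42781066894531, 277.53253173828125), 72.39746856689453) [0.57558745 0.20035331 0.12054511] 0.12998650221380953
```

View pics/w1.png

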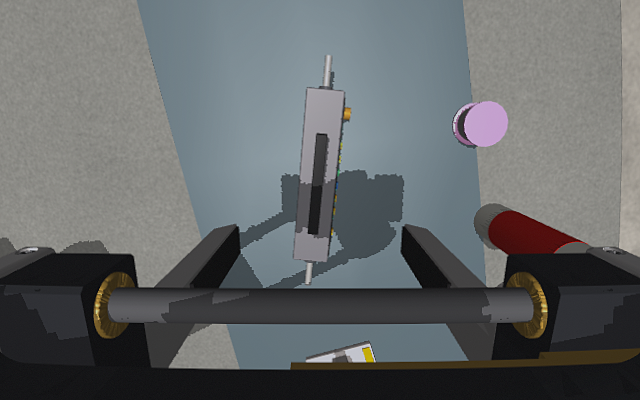

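The wrist view shows the module clearly: handle bar at (319,185), pins at (328,70) and (308,272). I'll fit the bar from depth.

Run:
```python
from h import *
p,d,k=snap('wrist')
P=cloud(k,d,np.ones(d.shape,bool))
q=P[(abs(P[:,0]-.51)<.06)&(abs(P[:,1]-.23)<.12)]
for lo,hi in [(.112,.13),(.07,.09)]:
    b=q[(q[:,2]>lo)&(q[:,2]<hi)]
    print(len(b),cv2.minAreaRect((b[:,:2]*1000).astype(np.float32)),np.median(b,0).round(4))
p,d,k=snap('top')
P=cloud(k,d,np.ones(d.shape,bool))
hsv=cv2.cvtColor(p,cv2.COLOR_RGB2HSV)
for n,c in [('bar',(.51,.23)),]:
    q=P[(abs(P[:,0]-.51)<.06)&(abs(P[:,1]-.23)<.12)&(P[:,2]>.105)&(P[:,2]<.13)]
    print('top bar',len(q),cv2.minAreaRect((q[:,:2]*1000).astype(np.float32)))
base=P[(P[:,2]>.005)&(P[:,2]<.02)&(abs(P[:,0]-.5)<.13)&(abs(P[:,1]+.244)<.22)]
print('base',len(base),cv2.minAreaRect((base[:,:2]*1000).astype(np.float32)))
bl=(hsv[:,:,0]>105)&(hsv[:,:,0]<130)&(hsv[:,:,1]>150)
B=cloud(k,d,bl)
for y in (-.11,-.38):
    q=B[(abs(B[:,1]-y)<.06)&(abs(B[:,0]-.5)<.1)]; print('hook',len(q),q.mean(0).round(4) if len(q) else '',np.percentile(q[:,2],[5,50,95]).round(3) if len(q) else '')
    q=P[(abs(P[:,1]-(y+np.sign(y+.244)*.03))<.05)&(abs(P[:,0]-.5)<.1)&(P[:,2]>.165)&(P[:,2]<.19)]; print('posttop',len(q),q.mean(0).round(4) if len(q) else '')
```

```text
1121 ((502.23016357421875, 235.04188537597656), (109.93876647949219, 12.001583099365234), 74.21574401855469) [0.503  0.2379 0.12  ]
5555 ((501.6792297363281, 229.16612243652344), (249.0979766845703, 46.27538299560547), 74.257080078125) [0.5058 0.2477 0.08  ]
top bar 151 ((501.6867980957031, 235.11422729492188), (110.57952117919922, 11.556589126586914), 74.23573303222656)
base 4048 ((500.25640869140625, -243.9152374267578), (438.8111877441406, 259.1325378417969), 89.71756744384766)
hook 12 [ 0.4832 -0.1102  0.1207] [0.119 0.12  0.123]
posttop 97 [ 0.4809 -0.0798  0.1748]
hook 47 [ 0.5141 -0.3788  0.1133] [0.105 0.109 0.136]
posttop 102 [ 0.5174 -0.4055  0.1746]
```

>>> drive_tool(commands=[1,-4,1,-11,-0.09,1,0,0,-30,0,1,0,0,-40,0,1,0,0,-40,0,1,0,0,-40,0,1,0,0,0,0])

```text
time_s: 3.1
eef_pos: [0.494, 0.2365, 0.09]
tool_rot: [-0.002, 0.794, 0.607, -0.006]
wrist_force: [-0.0, -0.3, 0.3]
opening: 1.001
grip_force: 0.0
```

>>> drive_tool(commands=[-1,0,0,0,0,-1,0,0,0,0,-1,0,0,0,0,-1,0,0,0,0,-1,0,0,0,0,-1,0,0,0,0,-1,0,0,0,0], force=25)

```text
time_s: 3.8
eef_pos: [0.5003, 0.2368, 0.0951]
tool_rot: [0.0, 0.795, 0.606, 0.0]
wrist_force: [0.4, -1.3, -0.2]
opening: 0.443
grip_force: 0.0
```

>>> drive_tool(commands=[-1,2,-2,0,0,-1,0,0,0,0,-1,0,0,0,0,-1,0,0,0,0,-1,0,0,0,0,-1,0,0,0,0,-1,0,0,0,0])

```text
time_s: 4.5
eef_pos: [0.5023, 0.2348, 0.0949]
tool_rot: [0.0, 0.795, 0.606, 0.0]
wrist_force: [-0.4, 0.5, 0.2]
opening: 0.003
grip_force: 0.0
```

>>> drive_tool(commands=[-1,0,0,0,0,-1,0,0,10,0,-1,0,0,20,0,-1,0,0,20,0,-1,0,0,30,0,-1,0,0,30,0,-1,0,0,30,0,-1,0,0,30,0,-1,0,0,0,0,-1,0,0,0,0])

```text
time_s: 5.5
eef_pos: [0.5024, 0.2349, 0.2655]
tool_rot: [0.0, 0.795, 0.606, 0.001]
wrist_force: [0.1, -0.3, -0.6]
opening: 0.003
grip_force: 0.0
```

Run:
```python
from h import *
p,d,k=snap('wrist','w2'); p,d,k=snap('top')
P=cloud(k,d,np.ones(d.shape,bool))
q=P[(abs(P[:,0]-.5)<.12)&(abs(P[:,1]-.23)<.2)&(P[:,2]>.02)&(P[:,2]<.13)]
print(len(q),cv2.minAreaRect((q[:,:2]*1000).astype(np.float32)))
cv2.imwrite('pics/t2.png',cv2.resize(p[180:300,150:350,::-1],None,fx=4,fy=4))
```

```text
890 ((495.97186279296875, 204.3671112060547), (221.2390899658203, 54.873897552490234), 71.71249389648438)
```

View pics/w2.png

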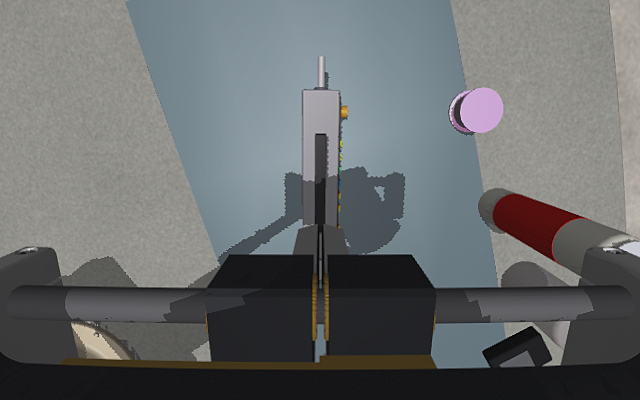

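Run:
```python
from h import *
s=arm.read_state(); print(s['time_s'],s['eef_pos'],s['opening'],s['grip_force'])
p,d,k=snap('wrist')
for v in (150,200,222,226,230,235,240,246,252,260):
    print(v,[(u,world(k,[[u,v]],d[v,u]).round(3)[0].tolist()) for u in (308,320,332)])
P=cloud(k,d,np.ones(d.shape,bool))
q=P[(abs(P[:,0]-.51)<.06)&(abs(P[:,1]-.26)<.1)&(P[:,2]>.112)&(P[:,2]<.13)]
print(cv2.minAreaRect((q[:,:2]*1000).astype(np.float32)))
```

```text
5.6 [0.5013804  0.23452738 0.2636358 ] 0.004597153448163422 0.0
150 [(308, [0.496, 0.271, 0.08]), (320, [0.511, 0.27, 0.12]), (332, [0.524, 0.263, 0.079])]
200 [(308, [0.48, 0.212, 0.08]), (320, [0.497, 0.217, 0.119]), (332, [0.508, 0.204, 0.081])]
222 [(308, [0.472, 0.184, 0.078]), (320, [0.49, 0.193, 0.121]), (332, [0.501, 0.176, 0.079])]
226 [(308, [0.498, 0.245, 0.299]), (320, [0.504, 0.242, 0.294]), (332, [0.511, 0.241, 0.298])]
230 [(308, [0.498, 0.244, 0.305]), (320, [0.504, 0.241, 0.3]), (332, [0.511, 0.241, 0.305])]
235 [(308, [0.499, 0.245, 0.313]), (320, [0.504, 0.241, 0.309]), (332, [0.51, 0.241, 0.312])]
240 [(308, [0.499, 0.244, 0.32]), (320, [0.504, 0.241, 0.316]), (332, [0.51, 0.242, 0.321])]
246 [(308, [0.499, 0.244, 0.329]), (320, [0.504, 0.241, 0.325]), (332, [0.51, 0.241, 0.327])]
252 [(308, [0.5, 0.244, 0.336]), (320, [0.504, 0.241, 0.332]), (332, [0.51, 0.242, 0.336])]
260 [(308, [0.508, 0.266, 0.398]), (320, [0.503, 0.238, 0.334]), (332, [0.514, 0.265, 0.399])]
((504.01959228515625, 237.61898803710938), (102.33592987060547, 11.868124008178711), 73.72338104248047)
```

View pics/t2.png

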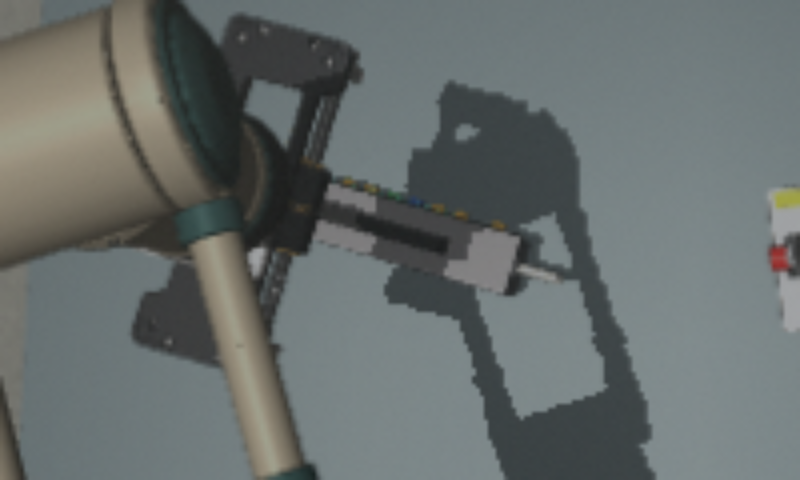

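The gripper shut empty. Wrist depth puts the fingertips about 27 mm above the reported TCP, so they closed just over the bar. The module hasn't moved, so I'll retry with the gripper lower. The open fingers straddle the body, so that is safe.

>>> drive_tool(commands=[1,0,0,0,0,1,0,0,0,0,1,0,0,0,0,1,0,0,0,0,1,0,0,0,0,1,0,0,0,0,1,0,0,0,0,1,0,0,0,0,1,0,0,0,0,1,0,0,0,0])

```text
time_s: 6.65
eef_pos: [0.5023, 0.2348, 0.2649]
tool_rot: [0.0, 0.795, 0.606, 0.0]
wrist_force: [-0.9, -0.0, -0.4]
opening: 0.821
grip_force: 0.0
```

>>> drive_tool(commands=[1,0,0,0,0,1,0,0,-40,0,1,0,0,-40,0,1,0,0,-40,0,1,0,0,-40,0,1,0,0,-20,0,1,0,0,-15,0,1,0,0,0,0,1,0,0,0,0])

```text
time_s: 7.55
eef_pos: [0.5026, 0.2349, 0.0702]
tool_rot: [0.0, 0.795, 0.606, 0.0]
wrist_force: [-0.6, 0.2, 1.1]
opening: 0.999
grip_force: 0.0
```

Run:
```python
from h import *
s=arm.read_state(); print(s['time_s'],s['eef_pos'],s['opening'],s['wrist_force'])
p,d,k=snap('wrist','w3')
P=cloud(k,d,np.ones(d.shape,bool))
q=P[(abs(P[:,0]-.51)<.06)&(abs(P[:,1]-.26)<.1)&(P[:,2]>.112)&(P[:,2]<.13)]
print(cv2.minAreaRect((q[:,:2]*1000).astype(np.float32)))
```

```text
7.55 [0.50257762 0.23494256 0.07018361] 0.998909613275123 [-0.60772607  0.24344824  1.12745934]
((507.3868103027344, 236.94015502929688), (91.01277160644531, 89.7061767578125), 26.05594253540039)
```

View pics/w3.png

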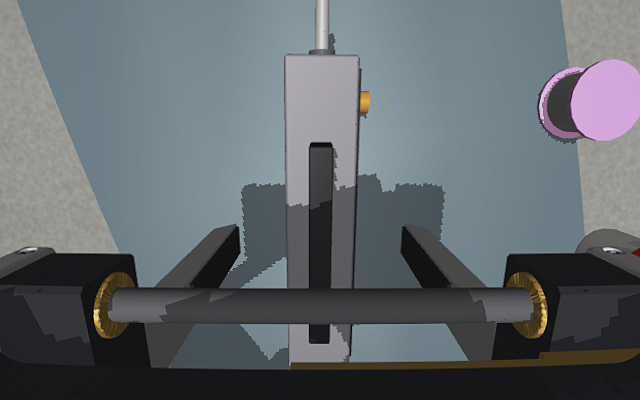

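The open fingers (tips near (228,235) and (413,235)) straddle the bar at (320,240), nicely centred. I'll close on it.

>>> drive_tool(commands=[-1,0,0,0,0,-1,0,0,0,0,-1,0,0,0,0,-1,0,0,0,0,-1,0,0,0,0,-1,0,0,0,0,-1,0,0,0,0,-1,0,0,0,0,-1,0,0,0,0,-1,0,0,0,0], force=25)

```text
time_s: 8.6
eef_pos: [0.5022, 0.2348, 0.0699]
tool_rot: [0.0, 0.795, 0.606, -0.0]
wrist_force: [-0.1, 0.7, -0.2]
opening: 0.182
grip_force: 0.0
```

>>> drive_tool(commands=[-1,0,0,0,0,-1,0,0,0,0,-1,0,0,0,0])

```text
time_s: 8.9
eef_pos: [0.5023, 0.2348, 0.0699]
tool_rot: [0.0, 0.795, 0.606, 0.0]
wrist_force: [-0.4, -0.4, -0.5]
opening: 0.124
grip_force: 25.0
```

The bar is gripped: the opening is about 12 mm and the grip force 25 N. Next I'll lift and refine the stand's pose.

>>> drive_tool(commands=[-1,0,0,5,0,-1,0,0,10,0,-1,0,0,20,0,-1,0,0,30,0,-1,0,0,30,0,-1,0,0,35,0,-1,0,0,30,0,-1,0,0,25,0,-1,0,0,10,0,-1,0,0,0,0])

```text
time_s: 9.9
eef_pos: [0.5028, 0.235, 0.2663]
tool_rot: [0.001, 0.795, 0.606, 0.001]
wrist_force: [-0.4, 0.2, -4.8]
opening: 0.125
grip_force: 25.0
```

Run:
```python
from h import *
s=arm.read_state(); print(s['time_s'],s['eef_pos'],s['opening'],s['grip_force'],s['wrist_force'],s['torque'])
for c in ('top','scene'):
    p,d,k=snap(c)
    u,v=np.meshgrid(np.arange(640),np.arange(400))
    P=world(k,np.c_[u.ravel(),v.ravel()],d.ravel()).reshape(400,640,3)
    hsv=cv2.cvtColor(p,cv2.COLOR_RGB2HSV)
    near=(d>0)&(abs(P[...,0]-.5)<.13)&(abs(P[...,1]+.244)<.23)
    rgb=p.astype(int)
    plate=near&(P[...,2]<.02)&(P[...,2]>-.01)&(((rgb.min(2)>150))|((hsv[...,1]>100)&(abs(hsv[...,0].astype(int)-27)<8)))
    plate=cv2.morphologyEx(plate.astype(np.uint8),cv2.MORPH_OPEN,np.ones((3,3)))>0
    q=P[plate]; print(c,'plate',len(q),np.median(q[:,2]).round(4), cv2.minAreaRect((q[:,:2]*1000).astype(np.float32)))
    q=P[near&(P[...,2]>.168)&(P[...,2]<.18)]
    for sg in (1,-1):
        r=q[(q[:,1]+.244)*sg>.1]; print('post',sg,len(r),r.mean(0).round(4), ((r.min(0)+r.max(0))/2).round(4))
    B=near&(hsv[...,0]>105)&(hsv[...,0]<130)&(hsv[...,1]>150)&(P[...,2]>.05)
    ax=np.array([-.112,.994])
    for sg in (1,-1):
        r=P[B&((P[...,1]+.244)*sg>.05)]; l=(r[:,:2]-[.499,-.2435])
        print('hook',sg,len(r),r.mean(0).round(4),'y',np.percentile(l@ax,[3,97]).round(3),'z',np.percentile(r[:,2],[2,25,50,75,98]).round(3))
```

```text
9.9 [0.50283516 0.23504957 0.2662538 ] 0.12521072567121927 24.990592002868652 [-0.36222739  0.2425977  -4.83758533] [-0.04485418  0.09813633 -0.01009867]
top plate 3432 0.0099 ((498.21331787109375, -242.8952178955078), (106.03396606445312, 365.7863464355469), 6.372515678405762)
post 1 96 [ 0.481 -0.08   0.175] [ 0.4806 -0.0796  0.1744]
post -1 99 [ 0.5175 -0.4059  0.174 ] [ 0.5178 -0.4066  0.1731]
hook 1 8 [ 0.4828 -0.1091  0.121 ] y [0.124 0.144] z [0.119 0.12  0.121 0.122 0.124]
hook -1 48 [ 0.5144 -0.3778  0.113 ] y [-0.147 -0.123] z [0.103 0.107 0.108 0.111 0.139]
scene plate 1920 0.0104 ((492.6989440917969, -245.42327880859375), (120.34737396240234, 376.0864562988281), 6.604251384735107)
post 1 65 [ 0.484  -0.0767  0.1743] [ 0.4818 -0.0768  0.1741]
post -1 59 [ 0.5203 -0.405   0.1748] [ 0.5181 -0.4065  0.1744]
hook 1 82 [ 0.4865 -0.1075  0.1407] y [0.124 0.151] z [0.126 0.135 0.141 0.147 0.152]
hook -1 84 [ 0.5138 -0.3753  0.1262] y [-0.146 -0.12 ] z [0.109 0.119 0.127 0.134 0.139]
```

The stand's centre is about (0.499, -0.243) with yaw 0.112, and plate, posts and hooks agree on that. The hooks look about 13 mm apart in height, left higher (pin axis about 0.128 left, 0.115 right). I'll carry the module over, ramping the speed gently.

>>> drive_tool(commands=[-1,0,-6,0,0.02,-1,0,-14,0,0.03,-1,0,-22,0,0.03,-1,0,-30,0,0.03,-1,-1,-34,0,0.03,-1,-1,-34,0,0.03,-1,-1,-34,0,0.03,-1,0,-34,0,0.03,-1,0,-34,0,0.03,-1,0,-34,0,0.03])

```text
time_s: 11.0
eef_pos: [0.4979, -0.0422, 0.2628]
tool_rot: [-0.002, 0.699, 0.715, -0.001]
wrist_force: [0.7, -0.7, -4.9]
opening: 0.127
grip_force: 25.0
```

>>> drive_tool(commands=[-1,0,-34,0,0.03,-1,0,-34,0,0.03,-1,0,-34,0,0.03,-1,0,-32,0,0,-1,0,-28,0,0,-1,0,-20,0,0,-1,0,-13,0,0,-1,0,-7,0,0,-1,0,0,0,0])

```text
time_s: 11.9
eef_pos: [0.499, -0.2433, 0.2639]
tool_rot: [-0.001, 0.667, 0.745, -0.0]
wrist_force: [-0.7, 1.1, -5.1]
opening: 0.126
grip_force: 25.0
```

Run:
```python
from h import *
s=arm.read_state(); print(s['time_s'],s['eef_pos'],s['tool_rot'],s['wrist_force'],s['torque'],s['joints'][0]-s['joints'][5])
for c in ('top','scene'):
    p,d,k=snap(c,c+'4')
    for t,h in (('pin_L',.266),('pin_R',.266)):
        for r in arm.place_of(c,t)[:2]: print(c,t,round(r['p'],2),np.round(r['xy']),atz(k,r['xy'],h).round(4))
    P=cloud(k,d,np.ones(d.shape,bool))
    q=P[(abs(P[:,0]-.5)<.08)&(abs(P[:,1]+.244)<.17)&(P[:,2]>.255)&(P[:,2]<.285)]
    print(len(q), cv2.minAreaRect((q[:,:2]*1000).astype(np.float32)))
    e=q@np.array([0,0,1]); l=(q[:,:2]-[.4988,-.243])@np.array([-.112,.994]); t=(e>.265); print('tilt',np.polyfit(l[t],e[t],1))
    cv2.imwrite(f'pics/{c}4c.png',cv2.resize(p[(170 if c=='top' else 70):(310 if c=='top' else 210),(320 if c=='top' else 180):(500 if c=='top' else 360),::-1],None,fx=4,fy=4))
```

```text
11.9 [ 0.498973   -0.24334302  0.26390839] [-8.37328761e-04  6.66682185e-01  7.45341637e-01 -8.07972387e-05] [-0.74353425  1.1467906  -5.1101992 ] [ 0.06696895  0.03954399 -0.06215204] 0.11130047696776335
top pin_L 0.89 [368. 237.] [[ 0.4893 -0.1063  0.266 ]]
743 ((491.9466857910156, -170.35205078125), (46.57224655151367, 138.50228881835938), 6.185933589935303)
tilt [-0.01916939  0.27461036]
scene pin_L 0.78 [294. 116.] [[ 0.4825 -0.113   0.266 ]]
scene pin_L 0.37 [255. 125.] [[ 0.5617 -0.204   0.266 ]]
scene pin_R 0.71 [214. 106.] [[ 0.5281 -0.3597  0.266 ]]
1049 ((501.9234619140625, -239.72686767578125), (51.86219787597656, 285.0561828613281), 5.835112571716309)
tilt [-0.00122915  0.2742556 ]
```

View pics/scene4c.png

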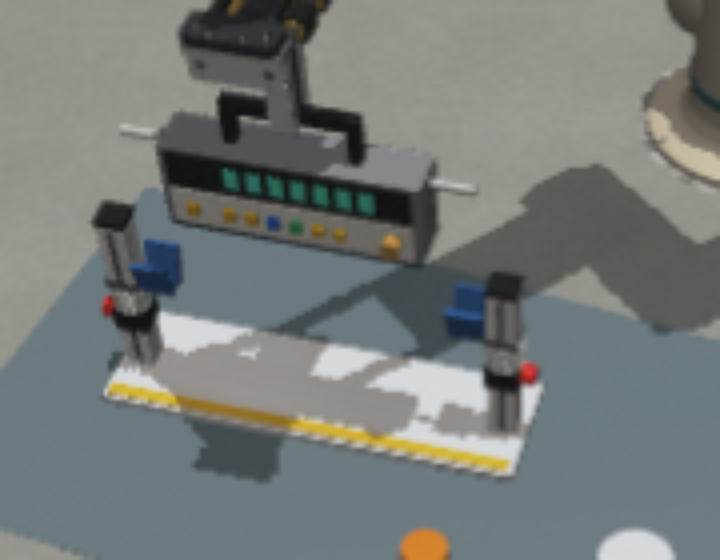

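The crop shows the module level and straight above the stand, display towards the stripe, with the pins at (140,130) and (455,187) over the hooks. I'll descend to just above the expected contact.

>>> drive_tool(commands=[-1,0,0,-10,0,-1,0,0,-20,0,-1,0,0,-20,0,-1,0,0,-20,0,-1,0,0,-20,0,-1,0,0,-14,0,-1,0,0,-8,0,-1,0,0,-4,0,-1,0,0,0,0,-1,0,0,0,0])

```text
time_s: 13.2
eef_pos: [0.4998, -0.2434, 0.1496]
tool_rot: [0.001, 0.666, 0.746, 0.0]
wrist_force: [-0.1, -1.5, -4.8]
opening: 0.127
grip_force: 25.0
```

>>> drive_tool(commands=[-1,0,0,-2,0,-1,0,0,-3,0,-1,0,0,-3,0,-1,0,0,-3,0,-1,0,0,0,0,-1,0,0,0,0,-1,0,0,0,0])

```text
time_s: 13.9
eef_pos: [0.4994, -0.2432, 0.138]
tool_rot: [0.0, 0.666, 0.746, 0.0]
wrist_force: [0.1, -0.5, -4.6]
opening: 0.124
grip_force: 25.0
```

>>> drive_tool(commands=[-1,0,0,-2,0,-1,0,0,-2,0,-1,0,0,-2,0,-1,0,0,-1,0,-1,0,0,0,0,-1,0,0,0,0])

```text
time_s: 14.5
eef_pos: [0.4993, -0.2432, 0.1309]
tool_rot: [0.0, 0.666, 0.746, 0.0]
wrist_force: [-0.2, 0.4, -5.3]
opening: 0.123
grip_force: 25.0
```

>>> drive_tool(commands=[-1,0,0,-1,0,-1,0,0,-1,0,-1,0,0,0,0,-1,0,0,0,0])

```text
time_s: 14.9
eef_pos: [0.4992, -0.2432, 0.1289]
tool_rot: [-0.0, 0.666, 0.746, 0.0]
wrist_force: [-0.2, 0.5, -5.3]
opening: 0.125
grip_force: 25.0
```

>>> drive_tool(commands=[-1,0,0,-1,0,-1,0,0,-1,0,-1,0,0,0,0,-1,0,0,0,0])

```text
time_s: 15.3
eef_pos: [0.4992, -0.2431, 0.1269]
tool_rot: [-0.0, 0.666, 0.746, 0.0]
wrist_force: [0.2, 0.4, -4.3]
opening: 0.127
grip_force: 25.0
```

```bash
python3 -c "
from h import *
s=arm.read_state(); print(s['time_s'],s['eef_pos'],s['wrist_force'],s['torque'])"
```

```text
15.3 [ 0.49924753 -0.24314964  0.12685936] [ 0.17632443  0.35052525 -4.34906293] [-0.11285828  0.07299716  0.00792024]
```

>>> drive_tool(commands=[-1,0,0,-1,0,-1,0,0,0,0,-1,0,0,0,0])

```text
time_s: 15.6
eef_pos: [0.4992, -0.2431, 0.1259]
tool_rot: [-0.0, 0.666, 0.746, 0.0]
wrist_force: [-0.2, 0.1, -5.3]
opening: 0.131
grip_force: 25.0
```

>>> drive_tool(commands=[-1,0,0,-1,0,-1,0,0,0,0,-1,0,0,0,0])

```text
time_s: 15.9
eef_pos: [0.4994, -0.2433, 0.125]
tool_rot: [0.0, 0.666, 0.746, 0.0]
wrist_force: [-0.2, -0.6, -4.0]
opening: 0.127
grip_force: 25.0
```

```bash
python3 -c "
from h import *
s=arm.read_state(); print(s['time_s'],s['eef_pos'],s['wrist_force'],s['torque'])"
```

```text
15.9 [ 0.4993567  -0.24327478  0.12500294] [-0.23588757 -0.55840322 -4.04110101] [-0.04003715  0.0479967  -0.01960801]
```

>>> drive_tool(commands=[-1,0,0,-1,0,-1,0,0,0,0,-1,0,0,0,0])

```text
time_s: 16.2
eef_pos: [0.4994, -0.2435, 0.1241]
tool_rot: [0.0, 0.666, 0.746, -0.0]
wrist_force: [0.4, -0.7, -3.1]
opening: 0.128
grip_force: 25.0
```

>>> drive_tool(commands=[-1,0,0,-1,0,-1,0,0,0,0,-1,0,0,0,0])

```text
time_s: 16.5
eef_pos: [0.4995, -0.2434, 0.123]
tool_rot: [0.0, 0.666, 0.746, 0.0]
wrist_force: [1.0, -1.4, -2.5]
opening: 0.125
grip_force: 25.0
```

Run:
```python
from h import *
s=arm.read_state(); print(s['time_s'],s['eef_pos'],s['wrist_force'],s['torque'])
p,d,k=snap('scene')
P=cloud(k,d,np.ones(d.shape,bool)); z=s['eef_pos'][2]+.010
x=(P[:,:2]-[.4988,-.243])@np.array([.994,.112]); l=(P[:,:2]-[.4988,-.243])@np.array([-.112,.994])
t=(abs(l)<.1)&(abs(x)<.017)&(abs(P[:,2]-z)<.008)
print(t.sum(),'tilt',np.polyfit(l[t],P[t,2],1),z)
cv2.imwrite('pics/s5.png',cv2.resize(p[80:200,180:340,::-1],None,fx=5,fy=5))
```

```text
16.5 [ 0.49945962 -0.24339219  0.12304504] [ 0.97593719 -1.37958926 -2.489471  ] [-0.14420345 -0.00344061 -0.02373116]
389 tilt [0.01496723 0.1336314 ] 0.1330450419190787
```

The module is pivoting on the left hook in the grip (tilt 0.015 rad, left contact about 2.5 N). I'll carry on towards the right hook.

>>> drive_tool(commands=[-1,0,0,-1,0,-1,0,0,0,0,-1,0,0,0,0])

```text
time_s: 16.85
eef_pos: [0.4993, -0.2431, 0.1219]
tool_rot: [0.0, 0.666, 0.746, 0.0]
wrist_force: [0.1, -1.8, -2.6]
opening: 0.126
grip_force: 25.0
```

>>> drive_tool(commands=[-1,0,0,-1,0,-1,0,0,0,0,-1,0,0,0,0])

```text
time_s: 17.15
eef_pos: [0.4992, -0.2431, 0.1208]
tool_rot: [-0.0, 0.666, 0.746, 0.0]
wrist_force: [0.1, -1.6, -2.6]
opening: 0.123
grip_force: 25.0
```

>>> drive_tool(commands=[-1,0,0,-1,0,-1,0,0,0,0,-1,0,0,0,0])

```text
time_s: 17.45
eef_pos: [0.4992, -0.2431, 0.1199]
tool_rot: [-0.0, 0.666, 0.746, 0.0]
wrist_force: [0.1, -2.0, -2.5]
opening: 0.127
grip_force: 25.0
```

```bash
cat > tilt.py <<'E'
from h import *
s=arm.read_state(); print(s['time_s'],s['eef_pos'],s['wrist_force'].round(2),s['torque'].round(3))
p,d,k=snap('scene')
P=cloud(k,d,np.ones(d.shape,bool)); z=s['eef_pos'][2]+.010
x=(P[:,:2]-[.4988,-.243])@np.array([.994,.112]); l=(P[:,:2]-[.4988,-.243])@np.array([-.112,.994])
t=(abs(l)<.1)&(abs(x)<.017)&(abs(P[:,2]-z)<.01)
print(t.sum(),'tilt',np.polyfit(l[t],P[t,2],1),z)
E
python3 tilt.py
```

```text
17.45 [ 0.49922201 -0.24311041  0.11985761] [ 0.14 -1.98 -2.46] [-0.177  0.011  0.028]
395 tilt [0.04381814 0.13023169] 0.12985760844709754
```

>>> drive_tool(commands=[-1,0,0,-1,0,-1,0,0,0,0,-1,0,0,0,0])

```text
time_s: 17.8
eef_pos: [0.4994, -0.2433, 0.119]
tool_rot: [0.0, 0.666, 0.746, 0.0]
wrist_force: [0.4, -1.6, -1.4]
opening: 0.126
grip_force: 25.0
```

>>> drive_tool(commands=[-1,0,0,-1,0,-1,0,0,0,0,-1,0,0,0,0])

```text
time_s: 18.1
eef_pos: [0.4995, -0.2434, 0.1185]
tool_rot: [0.0, 0.666, 0.746, 0.0]
wrist_force: [-1.0, -1.2, 3.8]
opening: 0.126
grip_force: 25.0
```

>>> drive_tool(commands=[-1,0,0,-1,0,-1,0,0,0,0,-1,0,0,0,0])

```text
time_s: 18.4
eef_pos: [0.4996, -0.2434, 0.118]
tool_rot: [0.001, 0.666, 0.746, 0.0]
wrist_force: [-0.8, -1.2, 6.3]
opening: 0.128
grip_force: 25.0
```

```bash
python3 tilt.py
```

```text
18.4 [ 0.49958413 -0.24339807  0.11804426] [-0.82 -1.17  6.31] [-0.031  0.347  0.018]
391 tilt [0.0461871  0.12853276] 0.12804425829697247
```

Both hooks are now loaded (about 11 N in total including the weight). I'll lean to about 10 N and hold.

>>> drive_tool(commands=[-1,0,0,-0.5,0,-1,0,0,-0.4,0,-1,0,0,0,0,-1,0,0,0,0])

```text
time_s: 18.85
eef_pos: [0.4997, -0.2434, 0.1177]
tool_rot: [0.001, 0.666, 0.746, 0.0]
wrist_force: [-1.9, 0.4, 9.6]
opening: 0.124
grip_force: 25.0
```

>>> drive_tool(commands=[-1,0,0,0,0,-1,0,0,0,0,-1,0,0,0,0])

```text
time_s: 19.15
eef_pos: [0.4997, -0.2434, 0.1178]
tool_rot: [0.001, 0.666, 0.746, 0.0]
wrist_force: [-1.9, -1.2, 9.8]
opening: 0.123
grip_force: 25.0
```

>>> drive_tool(commands=[-1,0,0,0,0,-1,0,0,0,0,-1,0,0,0,0,-1,0,0,0,0,-1,0,0,0,0,-1,0,0,0,0,-1,0,0,0,0,-1,0,0,0,0])

```text
time_s: 19.95
eef_pos: [0.4997, -0.2435, 0.1177]
tool_rot: [0.001, 0.666, 0.746, 0.0]
wrist_force: [-2.0, -1.1, 9.7]
opening: 0.127
grip_force: 25.0
```

```bash
python3 tilt.py
python3 - <<'E'
from h import *
p,d,k=snap('scene')
cv2.imwrite('pics/s6.png',cv2.resize(p[80:200,180:340,::-1],None,fx=5,fy=5))
E
```

```text
19.95 [ 0.49966423 -0.24345777  0.11774001] [-1.98 -1.09  9.71] [ 0.091  0.51  -0.013]
382 tilt [0.0445067  0.12826164] 0.12774000778401973
```

View pics/s6.png

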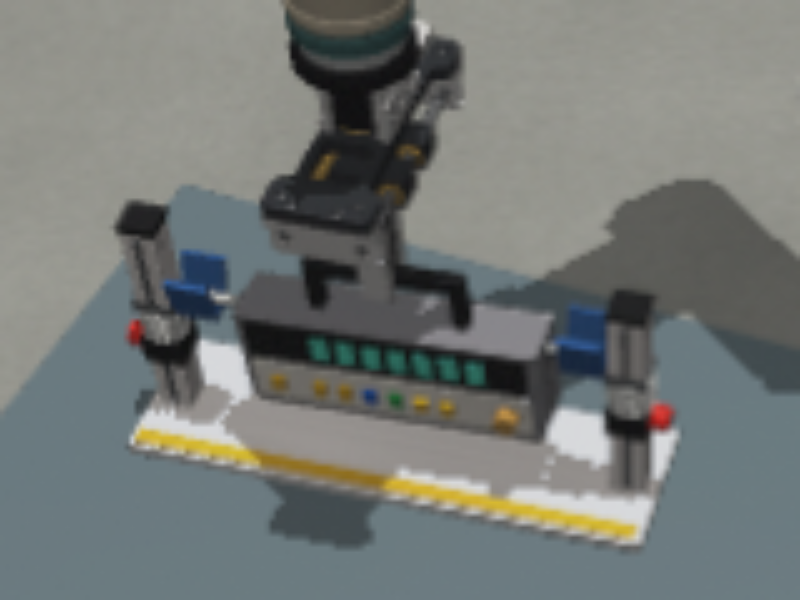

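Both pins sit in their hooks ((215,297) and (550,345)), and about 9.7 N has been held for over a second with the load shared. I'll ease off, then release.

>>> drive_tool(commands=[-1,0,0,0,0,-1,0,0,0.6,0,-1,-0.5,0,0.6,0,-1,0,0,0.6,0,-1,0,0,0,0,-1,0,0,0,0])

```text
time_s: 20.65
eef_pos: [0.4993, -0.2434, 0.1182]
tool_rot: [0.001, 0.666, 0.746, 0.0]
wrist_force: [0.9, -1.7, 5.5]
opening: 0.125
grip_force: 25.0
```

>>> drive_tool(commands=[-1,0,0,0.6,0,-1,0,0,0.6,0,-1,0,0,0,0,-1,0,0,0,0])

```text
time_s: 21.05
eef_pos: [0.4991, -0.2433, 0.1187]
tool_rot: [0.0, 0.666, 0.746, 0.0]
wrist_force: [2.0, -2.9, 0.6]
opening: 0.126
grip_force: 25.0
```

>>> drive_tool(commands=[-1,0,0,0,0,-0.7,0,0,0,0,-0.6,0,0,0,0,-0.4,0,0,0,0,-0.2,0,0,0,0,0,0,0,0,0,0.2,0,0,0,0,0.2,0,0,0,0], force=8)

```text
time_s: 21.85
eef_pos: [0.4987, -0.2432, 0.119]
tool_rot: [0.0, 0.666, 0.746, 0.0]
wrist_force: [0.4, 0.1, 0.5]
opening: 0.58
grip_force: 0.0
```

```bash
python3 tilt.py; python3 -c "
from h import *
s=arm.read_state();print(s['opening'],s['grip_force'])"
```

```text
21.85 [ 0.49874301 -0.24315748  0.11900621] [0.38 0.15 0.55] [-0.073  0.059  0.029]
349 tilt [0.04931621 0.1294641 ] 0.12900621254340194
0.5902264268600494 0.0
```

>>> drive_tool(commands=[0.4,0,0,0,0,0.4,0,0,5,0,0.4,0,0,10,0,0.4,0,0,25,0,0.4,0,0,35,0,0.4,0,0,40,0,0.4,0,0,35,0,0.4,0,0,20,0,0.4,0,0,0,0,0.4,0,0,0,0])

```text
time_s: 22.9
eef_pos: [0.4986, -0.2431, 0.2891]
tool_rot: [0.0, 0.666, 0.746, 0.0]
wrist_force: [-0.0, -0.1, -0.8]
opening: 0.698
grip_force: 0.0
```

>>> drive_tool(commands=[0.4,0,0,0,0,0.4,0,0,0,0,0.4,0,0,0,0,0.4,0,0,0,0,0.4,0,0,0,0])

```text
time_s: 23.4
eef_pos: [0.4987, -0.2431, 0.2886]
tool_rot: [-0.0, 0.666, 0.746, -0.0]
wrist_force: [-0.4, -0.4, 0.5]
opening: 0.699
grip_force: 0.0
```

Run:
```python
from h import *
for i in range(2):
    p,d,k=snap('scene',f's7_{i}')
    P=cloud(k,d,np.ones(d.shape,bool)); c=P[:,:2]-[.4988,-.243]
    x=c@np.array([.994,.112]); l=c@np.array([-.112,.994])
    t=(abs(l)<.1)&(abs(x)<.017)&(abs(P[:,2]-.129)<.01); q=P[t]
    A=np.c_[x[t],l[t],np.ones(t.sum())]; print(t.sum(),np.linalg.lstsq(A,q[:,2],rcond=None)[0])
cv2.imwrite('pics/s7c.png',cv2.resize(p[80:200,180:340,::-1],None,fx=5,fy=5))
print(arm.read_state()['time_s'],arm.read_state()['eef_pos'])
```

```text
390 [0.02361415 0.04750723 0.12940496]
403 [0.01484148 0.04934347 0.12944256]
23.5 [ 0.49874525 -0.24315817  0.2888781 ]
```

View pics/s7c.png

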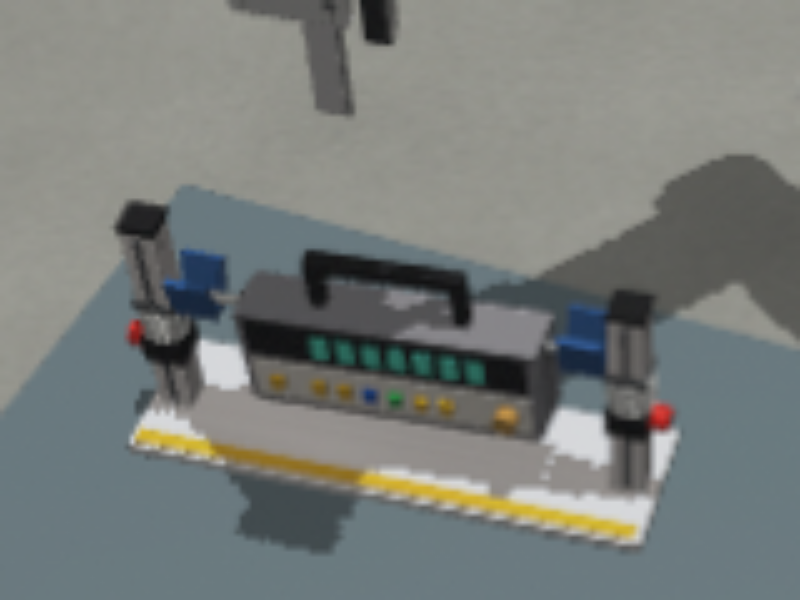

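The module hangs freely from both hooks, with the gripper clear above it. I'll let any swing die out before handing in.

>>> drive_tool(commands=[0.4,0,0,0,0,0.4,0,0,0,0,0.4,0,0,0,0,0.4,0,0,0,0,0.4,0,0,0,0,0.4,0,0,0,0,0.4,0,0,0,0,0.4,0,0,0,0,0.4,0,0,0,0,0.4,0,0,0,0])

```text
time_s: 24.5
eef_pos: [0.4988, -0.2431, 0.289]
tool_rot: [0.0, 0.666, 0.746, 0.0]
wrist_force: [0.2, 0.8, -0.3]
opening: 0.698
grip_force: 0.0
```

>>> drive_tool(commands=[0.4,0,0,0,0,0.4,0,0,0,0,0.4,0,0,0,0,0.4,0,0,0,0,0.4,0,0,0,0,0.4,0,0,0,0,0.4,0,0,0,0,0.4,0,0,0,0,0.4,0,0,0,0,0.4,0,0,0,0])

```text
time_s: 25.5
eef_pos: [0.4987, -0.2432, 0.289]
tool_rot: [0.0, 0.666, 0.746, 0.0]
wrist_force: [0.1, -0.4, -0.4]
opening: 0.697
grip_force: 0.0
```

Run:
```python
from h import *
for i in range(8):
    p,d,k=snap('scene')
    P=cloud(k,d,np.ones(d.shape,bool)); c=P[:,:2]-[.4988,-.243]
    x=c@np.array([.994,.112]); l=c@np.array([-.112,.994])
    t=(abs(l)<.1)&(abs(x)<.017)&(abs(P[:,2]-.129)<.01)
    A=np.c_[x[t],l[t],np.ones(t.sum())]; print(np.linalg.lstsq(A,P[t,2],rcond=None)[0].round(4))
print(arm.job_done())
```

```text
[0.0151 0.0496 0.1293]
[0.0296 0.0478 0.1295]
[0.0207 0.0512 0.1295]
[0.0235 0.0506 0.1295]
[0.007  0.0472 0.1294]
[0.0258 0.0467 0.1296]
[0.0234 0.0496 0.1294]
[0.0267 0.0473 0.1297]
the job is handed in; nothing more can be done
None
```

The job is handed in at about 26 s of the 61 s limit (no verdict came back): the module hangs still from both hooks, display towards the yellow stripe and tilted about 0.05 rad, after a lean of about 9.7 N held for over a second; a first grasp closed empty just above the handle and moved nothing.

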